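# Clamp a well plate on the plate shaker

## Robot

A 6-joint arm with a two-finger parallel gripper is mounted at the origin on a cart in front of the work surface, level with it; the furniture and walls round the work are solid. World frame = base frame: x ahead of the robot, y to its left, z up, the work surface at z = 0. Lengths are in mm, angles in rad, forces in N, time in s.
With the tool pointing down it reaches from about 325 to 925 mm from the base axis. Payload 3.1 kg.
Tool frame: the origin (TCP) lies between the finger pads; the fingertips stand 8 mm ahead of it and the grasp point (between the pads) lies 11 mm behind it; y points along the fingers, x is the direction in which the jaws open and shut, and the axes are right-handed (so a half turn about y gives the same grasp; the last joint's range is limited). The gripper opens to 85 mm and grips with 20 to 120 N. Pads are 22 mm wide; open, the fingers measure 114 mm over their backs; the gripper's body (76 mm by 85 mm) begins 54 mm behind the grasp point. The pads swing forward as they close: fully open they stand 13 mm farther back than shut.
Start: joints at [-1.383, 0.217, 1.613, -0, 1.311, -0.112], TCP at [184.602, -597.128, 239.3] pointing down, gripper open.
Joint ranges: [-2.75, 2.75], [-0.78, 2.1], [0.31, 2.55], [-1.13, 4.27], [0.13, 2.63], [-2.58, 2.58]. Speed limits (rad/s): [2.79, 2.79, 3.14, 3.14, 3.14, 3.14].

## Interface

Orientations are given as a 3x3 rotation matrix whose columns are the frame's x, y, z axes.
In Python, from workcell import env gives the robot as it stands.
- The arm moves only by the shell command python3 -m pendant 'ROWS'. ROWS is JSON, a list of rows, each an object of numbers: "hand": the finger opening in mm, from 0 to 85.4; "x", "y", "z": the shift along the tool's x, y, z in mm; "yaw": the turn about the tool's y in degrees. A call has 1 to 8 rows; each row shifts and turns the commanded pose from where the row before left it, along the tool's axes as they then stand; what a row does not reach is not made up. A row lasts 1/10 s, in which the tool goes at most 50 mm and 8.59 degrees, less where a joint would pass 70% of its speed; a pose out of reach is approached as far as the arm can. A call is refused whole if a number of a shift passes 50 or a number of a turn 8.59, either way. A call with a gripper value outside its range is refused whole. The fingers move at their own pace and stop on an object; the grip force is fixed at half the most. Time passes only in rows, so rows that do not move let the fingers close. It gives the time, the measured TCP pose, the force and the opening at its end, in the units of the state.
- env.state(): the state, without advancing time (a new reading comes with each control period).
- env.get_image(name): name is "scene" or "side" or "wrist"; returns a dict with "color" (420x560x3 uint8, red, green, blue), "mtx" (3x3 intrinsics, pixels), "world_from_camera" (4x4, takes a point from camera to world coordinates). Camera axes: x right, y down, z forward; pixel columns grow to the right and rows downward; lengths in mm; the calibration is good to about 2 mm. The wrist camera is an equidistant fisheye: a pixel r from the principal point sees the ray r / f radians off the axis. A picture is of the moment at which its call begins. There is no depth.
- env.hand_in(): hands the job in, once; it reports no verdict.
The state is a dict: "time_s": time; "joints": joint angles; "qvel": joint speeds; "tau": joint torques, N m; "tool_pos": TCP position; "ee_rot": TCP orientation; "ft_force": force on the tool from outside, world axes, zero at the start; "ft_torque": the same for the moment, N m; "finger_gap": finger opening in mm.
Only numpy, scipy, OpenCV 4.12 (cv2) and the standard library are available. Lean on these libraries where they do the work, as an engineer would, in place of code of your own. Each camera call takes 0.05 s, during which the arm holds its last target. There are 200 camera calls.

## Task

The well plate lies part-way out of the nest on the plate shaker. Push it fully home against the nest's back stop while both clamp levers are still open, then push the arm of each orange clamp lever round until it reaches its stop, so that both rollers stand before the plate's front edge. Only push, and gently: do not grip the levers or squeeze, lift or tip the plate, and leave everything else on the bench alone.

Things in the scene. Friction and masses are not known exactly. Their poses are not given: they have to be found in the camera images.
- shaker: Plate shaker, white housing 206x232 mm (x, y) on rubber feet, fixed to the bench, turned by up to about 17 degrees. Origin: centre of its underside, on the bench. x points from its front panel to its back, y to its left, z up. Its aluminium platform (200x216 mm, top face 78 mm above the origin) carries a plate nest, open at the front, and a clamp lever at each front corner of the nest.
- nest_home (a point): Point on the platform under the plate's centre when the plate is fully home: 18 mm behind the shaker's centre, 78 mm above the bench. Axes as the shaker's. Seen from here the nest's side rails have inner faces at y = +-66 mm, from x = -30 mm (flared in front of that) to +53 mm, and the back stop's face is at x = +43 mm; all are 10 mm high.
- well_plate: White 96-well plate, 86x128x14 mm (x, y, z), loose on the platform, 0.06 to 0.11 kg. Origin: centre of its underside; x, along its short side, points to the back stop, z up. It starts 18 to 42 mm short of home, nearly square, with 2 mm play to each side rail, and slides under a push of about 1 N. Nothing but the open platform lies before its front edge between the two levers.
- left_lever (a joint): Angle of the left (+y) clamp lever about its upright pivot. 0 = wide open, 1.97 rad = closed, at its fixed stop; starts between 0 and 0.4 and stays where it is left (0.12 N m of friction, about 2 N at the grip). Closes anticlockwise seen from above. In the shaker's frame the arm points left and 23 degrees back at 0, straight left at 0.4, straight to the front (-x) at 1.97.
- right_lever (a joint): Angle of the right (-y) clamp lever, the mirror image of the left. 0 = wide open, 1.97 rad = closed, at its fixed stop; starts between 0 and 0.4 and stays where it is left (0.12 N m of friction, about 2 N at the grip). Closes clockwise seen from above. In the shaker's frame the arm points right and 23 degrees back at 0, straight right at 0.4, straight to the front (-x) at 1.97.
- left_lever_pivot (a point): On the left lever's pivot axis, at the platform's face (78 mm above the bench), x = -36, y = +82 mm of the shaker's centre. The hub is 25 mm across and 30 mm high. At a right angle to the arm a short nose carries a roller (20 mm across, 36 mm from the pivot); closed, it stands 1 mm before the front edge of a plate that is home, its flange 2 mm above the plate's top.
- right_lever_pivot (a point): On the right lever's pivot axis, at the platform's face (78 mm above the bench), x = -36, y = -82 mm of the shaker's centre. Hub, nose and roller mirror the left lever's.
- left_lever_grip (a point): Centre of the left lever's arm, 58 mm from the pivot, 106 mm above the bench; turns with the lever. The arm is a round bar, orange and 14 mm thick from 30 to 85 mm from the pivot; its centre line rises from 104 to 108 mm above the bench. The air round and beneath it is free, down to the platform (78 mm) or, outside the platform, the bench.
- right_lever_grip (a point): Centre of the right lever's arm, 58 mm from the pivot, 106 mm above the bench; turns with the lever. Same arm as the left lever's.
- spare_plate: A second well plate, 86x128x14 mm, lying on the bench to the right of the shaker; bystander. Origin: centre of its underside.
- timer: White bench timer, 68x68x20 mm, on the bench in front of the shaker; bystander. Origin: centre of its underside.
- petri_dish: Clear petri dish, 90 mm across, 15 mm high, on the bench to the left; bystander. Origin: centre of its underside.
- marker: Black and white marker pen, 135 mm long, 16 mm thick, lying on the bench in front and to the right; bystander. Origin: its centre, underside.
- specimen_cup: Specimen cup with red lid, 72 mm across, 76 mm high, on the bench to the right of the shaker; bystander. Origin: centre of its underside.
Not all that is in view belongs to the job. Leave any blue look-alike of the well_plate alone.

How it is judged (in metres and radians):
On the way:
1. the plate is pushed home (within 3 mm of the back stop) while both levers are still open (x of well_plate in the frame of nest_home above -0.003 m and value of joint each of left_lever, right_lever below 0.8 rad), for 0.2 s.
At the end, for the whole second after the job is handed in: Both levers are within 0.1 rad (6 degrees) of their stops; the plate lies flat and at rest in the nest, within 3 mm of the back stop and 5 mm of its home point, square to within 2 degrees (value of joint each of left_lever, right_lever above 1.87 rad and x of well_plate in the frame of nest_home above -0.003 m and z of well_plate in the frame of nest_home below 0.003 m and horizontal distance between well_plate and nest_home below 0.005 m and angle between the x axis of well_plate and the x axis of shaker, either way round below 0.04 rad and angle between well_plate's own z axis and vertical below 0.04 rad and linear speed of well_plate below 0.01 m/s); the robot touches nothing.
It fails at once if the plate is lifted off the platform (more than 8 mm) or tipped (z of well_plate in the frame of nest_home above 0.008 m or angle between well_plate's own z axis and vertical above 0.15 rad).
It fails at once if the plate, or the shaker with its levers, is gripped or forced (more than 35 N from the fingers) (contact force between the fingers and well_plate above 35 N or contact force between the fingers and shaker above 35 N).
It fails at once if another thing on the bench is moved by more than 30 mm (distance of any of spare_plate, timer, petri_dish, marker, specimen_cup from where it was at the start of the episode above 0.03 m).
It also fails if it takes over 64 s, if anything falls off the work surface, if the arm or the gripper's body presses on something with over 40 N, if the wrist force passes 120 N, or if a joint passes its speed limit or range.

## Working session

There is one attempt and no reset: what is moved stays moved. The work goes in short steps, Python scripts to look and compute and a shell command to move; the robot and the scene stay as the last step left them, time stands still between calls to the robot, and variables do not carry over. Pictures are saved under pics/ and viewed, about 8 in all and at most 12, crops included, and the job is handed in when it is done.

```bash
mkdir -p pics; ls
python3 - <<'E'
from workcell import env
import cv2,numpy as np
s=env.state();print({k:np.round(v,3).tolist() for k,v in s.items()})
for n in("scene","side"):
    im=env.get_image(n);cv2.imwrite(f"pics/{n}0.png",im["color"][:,:,::-1]);np.savez(f"pics/{n}0.npz",**im)
    print(n,im["mtx"].round(1).tolist(),im["world_from_camera"].round(3).tolist())
E
```

```text
pics
{'time_s': 0.0, 'joints': [-1.383, 0.218, 1.615, -0.0, 1.311, -0.112], 'qvel': [0.001, -0.003, -0.001, 0.001, -0.001, -0.0], 'tau': [0.0, -39.685, -30.385, -0.0, 0.01, 0.0], 'tool_pos': [184.445, -596.32, 237.929], 'ee_rot': [[0.295, -0.0, 0.955], [-0.955, 0.002, 0.295], [-0.002, -1.0, 0.0]], 'ft_force': [-0.193, 0.486, -0.319], 'ft_torque': [0.023, -0.061, -0.055], 'finger_gap': 85.529}
scene [[522.2, 0.0, 278.8], [0.0, 522.2, 220.3], [0.0, 0.0, 1.0]] [[1.0, 0.006, -0.021, 489.167], [0.017, -0.798, 0.602, -887.606], [-0.013, -0.603, -0.798, 1275.817], [0.0, 0.0, 0.0, 1.0]]
side [[437.5, 0.0, 277.9], [0.0, 437.5, 208.0], [0.0, 0.0, 1.0]] [[-1.0, 0.016, -0.002, 474.615], [0.015, 0.867, -0.498, 638.547], [-0.007, -0.498, -0.867, 1186.207], [0.0, 0.0, 0.0, 1.0]]
```

View pics/scene0.png

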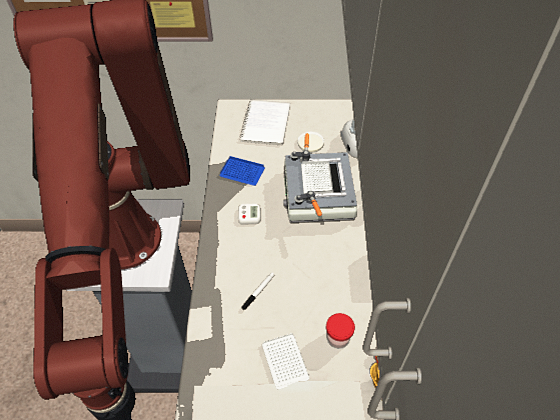

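View pics/side0.png

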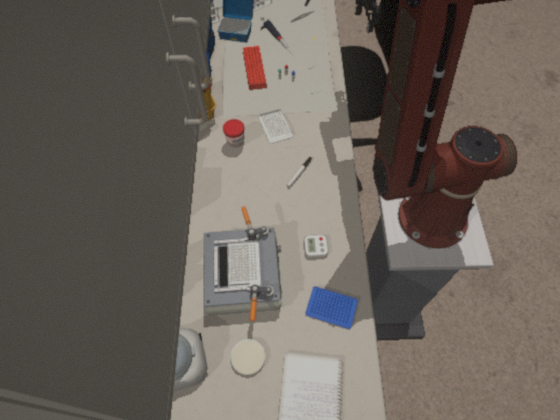

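```bash
cat > h.py <<'E'
import numpy as np,cv2
def load(n): return dict(np.load(f"pics/{n}.npz"))
def ray(im,u,v,z):
    K,T=im["mtx"],im["world_from_camera"]
    d=T[:3,:3]@np.linalg.inv(K)@np.array([u,v,1.]);o=T[:3,3]
    return (o+d*(z-o[2])/d[2])[:2]
def proj(im,P):
    K,T=im["mtx"],im["world_from_camera"]
    p=K@(T[:3,:3].T@(np.asarray(P,float)-T[:3,3]));return p[:2]/p[2]
def orange(im):
    h=cv2.cvtColor(im["color"],cv2.COLOR_RGB2HSV)
    return cv2.inRange(h,(6,150,120),(18,255,255))
E
python3 - <<'E'
from h import *
a,b=load("scene0"),load("side0")
c1=cv2.resize(a["color"][125:230,270:370],None,fx=4,fy=4,interpolation=cv2.INTER_CUBIC)
c2=cv2.resize(b["color"][200:325,190:290],None,fx=4,fy=4,interpolation=cv2.INTER_CUBIC)
o=np.zeros((500,800,3),np.uint8);o[:420,:400]=c1;o[:,400:]=c2
cv2.imwrite("pics/crop1.png",o[:,:,::-1])
for im in(a,b):
    n,l,st,ce=cv2.connectedComponentsWithStats(orange(im))
    for i in range(1,n):
        if st[i,4]>8:
            ys,xs=np.where(l==i);print(st[i],ce[i].round(1),ray(im,*ce[i],106).round(1))
# cabinet edge at bench
print([ray(a,*p,0).round() for p in((350,110),(365,230),(218,100))],[ray(b,*p,0).round() for p in((196,180),(182,330))])
E
```

```text
[305 133   4  14  49] [306.5 139.9] [540.9 316.2]
[311 200  11  16  75] [316.3 207.5] [564.9  42.2]
[375 363   3   8  11] [376.  366.2] [ 690.5 -425.4]
[242 207   7  14  45] [245.1 213.6] [565.6  34.8]
[250 301   6  20  87] [252.8 310.5] [539.9 313.8]
[array([706., 580.]), array([716.,  41.]), array([220., 634.])] [array([ 737., -153.]), array([737., 332.])]
```

View pics/crop1.png

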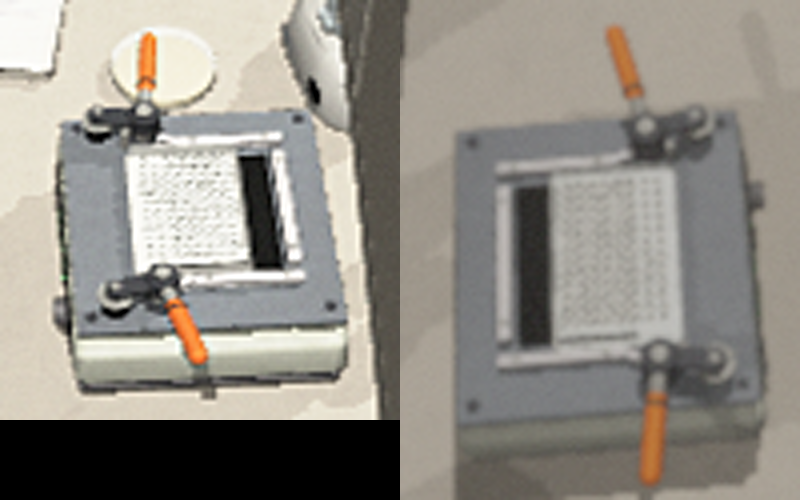

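Run:
```python
from h import *
a,b=load("scene0"),load("side0")
A=lambda u,v:(270+(u+.5)/4-.5,125+(v+.5)/4-.5)
B=lambda u,v:(190+(u-400+.5)/4-.5,200+(v+.5)/4-.5)
sa=np.array([ray(a,*A(*p),79) for p in((75,128),(298,118),(332,306),(90,317))]) # FL BL BR FR
sb=np.array([ray(b,*B(*p),79) for p in((742,383),(472,407),(473,142),(725,143))])
ang=[]
for s in(sa,sb):
    c=s.mean(0);x=(s[1]+s[2]-s[0]-s[3]);y=s[0]+s[1]-s[2]-s[3]
    print(s.round(1).tolist(),c.round(1),np.degrees([np.arctan2(x[1],x[0]),np.arctan2(-y[0],y[1])]),np.hypot(*x)/2,np.hypot(*y)/2)
print("corners",[ray(a,*A(*p),78).round() for p in((62,122),(310,108),(348,325),(75,330))],[ray(b,*B(*p),78).round() for p in((765,403),(453,430),(455,130),(737,108))])
print("hubs",[ray(a,*A(*p),108).round(1) for p in((143,113),(162,273))],[ray(b,*B(*p),108).round(1) for p in((657,352),(647,125))])
# plate top corners FL BL BR FR z=92
print("plate",[ray(a,*A(*p),92).round(1) for p in((127,150),(237,147),(249,265),(135,273))],[ray(b,*B(*p),92).round(1) for p in((684,345),(552,345),(552,172),(676,168))])
```

```text
[[483.7, 268.8], [660.3, 280.4], [674.1, 88.5], [495.9, 77.0]] [578.5 178.7] [3.74739867 3.88320252] 177.81065116483472 192.29727828252055
[[483.7, 266.3], [659.5, 279.4], [671.3, 87.2], [493.6, 91.2]] [577. 181.] [1.46393747 3.37149995] 176.84101269091167 183.96967290021124
corners [array([473., 276.]), array([671., 292.]), array([685.,  71.]), array([485.,  65.])] [array([469., 280.]), array([671., 294.]), array([685.,  77.]), array([485.,  63.])]
hubs [array([536.5, 257. ]), array([548.1,  95.1])] [array([537.9, 254.5]), array([546.8,  90.8])]
plate [array([524.2, 232.8]), array([609.4, 236.4]), array([613.4, 116.7]), array([529. , 108.5])] [array([521.2, 244.3]), array([607.6, 242.8]), array([612.9, 117.7]), array([527.3, 116.3])]
```

Candidates for the well plate: the white plate in the nest (scene 322,178; in the shaker, beside the black gap), the spare white plate (285,360) on the bench, and the blue look-alike (242,171). I choose the one in the nest; the crop confirms it, with orange levers at (306,140) left and (316,207) right. The shaker is at about (579,178.5), turned 3.8°; the levers are at about 0.28 and 0.17 rad, and the plate is about 28 mm short of home.

```bash
R='{"x":-38,"z":31}'; python3 -m pendant '[{"x":-38,"z":31,"hand":40},{"x":-38,"z":31,"hand":40},{"x":-38,"z":31,"hand":40},{"x":-38,"z":31,"hand":40},{"x":-38,"z":31,"hand":40},{"x":-38,"z":31,"hand":40},{"x":-38,"z":31,"hand":40},{"x":-38,"z":31,"hand":40}]'
```

```text
invalid input
```

```bash
python3 -m pendant '[{"x":-38,"z":31,"hand":40},{"x":-38,"z":31,"hand":40},{"x":-38,"z":31,"hand":40},{"x":-38,"z":31,"hand":40},{"x":-38,"z":31,"hand":40},{"x":-38,"z":31,"hand":40},{"x":-38,"z":31,"hand":40},{"hand":40}]'
python3 - <<'E'
from workcell import env
print(env.state())
E
```

```text
{'time_s': 0.1, 'joints': array([-1.38319308e+00,  2.17691992e-01,  1.61477514e+00, -6.33192763e-06,
        1.31130195e+00, -1.12246190e-01]), 'qvel': array([-0.0003895 , -0.00094566, -0.00451787,  0.00112123,  0.00075365,
        0.00013842]), 'tau': array([-7.35684225e-04, -3.98074937e+01, -3.04970348e+01, -1.24509911e-04,
        4.23534904e-03,  1.88590008e-05]), 'tool_pos': array([ 184.46776957, -596.40803554,  238.08982997]), 'ee_rot': array([[ 2.95377482e-01, -4.11925952e-04,  9.55380539e-01],
       [-9.55378178e-01,  2.13709526e-03,  2.95377674e-01],
       [-2.16341295e-03, -9.99997632e-01,  2.37704752e-04]]), 'ft_force': array([ 0.63053291, -0.13393985,  0.57216611]), 'ft_torque': array([-0.00895826,  0.05658914, -0.00735973]), 'finger_gap': 85.5239768141246}invalid input
```

```bash
python3 -m pendant '[{"hand":40,"x":-38,"y":0,"z":31,"yaw":0}]'; python3 -m pendant '[{"x":-38,"z":31}]'
```

```text
time_s: 0.2
tool_pos: [201.3, -554.6, 237.9]
ee_rot: [[0.291, -0.001, 0.957], [-0.957, -0.001, 0.291], [0.001, -1.0, -0.001]]
ft_force: [2.3, 0.5, 1.0]
finger_gap: 73.2invalid input
```

```bash
python3 -m pendant '[{"hand":40,"x":-38,"y":0,"z":31,"yaw":0},{"hand":40,"x":-38,"y":0,"z":31,"yaw":0},{"hand":40,"x":-38,"y":0,"z":31,"yaw":0},{"hand":40,"x":-38,"y":0,"z":31,"yaw":0},{"hand":40,"x":-38,"y":0,"z":31,"yaw":0},{"hand":40,"x":-38,"y":0,"z":31,"yaw":0},{"hand":40,"x":-38,"y":0,"z":31,"yaw":0},{"hand":40,"x":-38,"y":0,"z":31,"yaw":0}]'
```

```text
time_s: 1.0
tool_pos: [350.2, -186.0, 239.0]
ee_rot: [[0.295, 0.0, 0.956], [-0.956, 0.0, 0.295], [-0.0, -1.0, 0.0]]
ft_force: [0.6, -0.2, 0.3]
finger_gap: 39.9
```

```bash
python3 -m pendant '[{"hand":40,"x":-38,"y":0,"z":31,"yaw":0},{"hand":40,"x":-38,"y":0,"z":31,"yaw":0},{"hand":40,"x":-38,"y":0,"z":31,"yaw":0},{"hand":40,"x":-38,"y":0,"z":31,"yaw":0},{"hand":40,"x":-38,"y":0,"z":31,"yaw":0},{"hand":40,"x":-38,"y":0,"z":31,"yaw":0},{"hand":40,"x":0,"y":0,"z":0,"yaw":6.5},{"hand":40,"x":0,"y":0,"z":0,"yaw":6.5}]'
```

```text
time_s: 1.8
tool_pos: [460.3, 86.7, 238.6]
ee_rot: [[0.072, -0.001, 0.997], [-0.997, -0.0, 0.072], [0.0, -1.0, -0.001]]
ft_force: [0.4, -0.7, 0.4]
finger_gap: 39.9
```

```bash
python3 -m pendant '[{"hand":40,"x":-42,"y":0,"z":20,"yaw":0},{"hand":40,"x":-42,"y":0,"z":20,"yaw":0},{"hand":40,"x":0,"y":40,"z":0,"yaw":0},{"hand":40,"x":0,"y":40,"z":0,"yaw":0},{"hand":40,"x":0,"y":38,"z":0,"yaw":0},{"hand":40,"x":0,"y":0,"z":0,"yaw":0}]'
python3 - <<'E'
from workcell import env
import cv2,numpy as np
im=[env.get_image(n) for n in("scene","side","wrist")]
o=np.zeros((420,760,3),np.uint8)
o[:,:400]=cv2.resize(im[0]["color"][120:225,270:370],(400,420),interpolation=2)
c=cv2.resize(im[2]["color"],(360,270));o[:270,400:]=c
cv2.imwrite("pics/p2.png",o[:,:,::-1])
E
```

```text
time_s: 2.4
tool_pos: [488.3, 170.4, 114.7]
ee_rot: [[0.073, -0.014, 0.997], [-0.997, -0.003, 0.073], [0.002, -1.0, -0.014]]
ft_force: [0.4, -0.6, -0.5]
finger_gap: 39.7
```

View pics/p2.png

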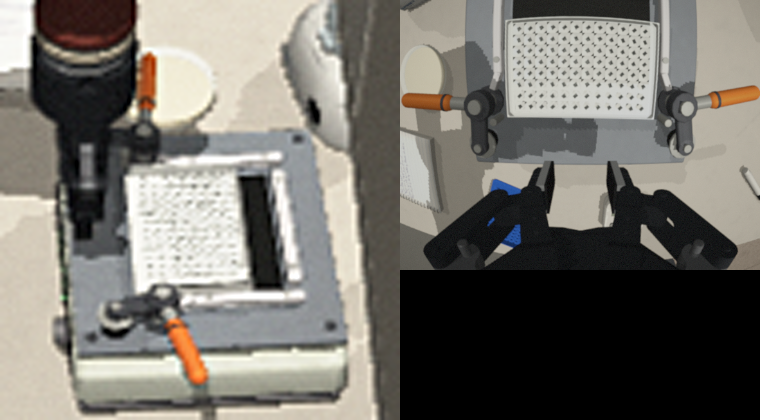

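Scene crop: the fingers (85,220) stand over the front platform, ahead of the plate. The wrist view shows them centred between the two open levers. Going down to plate height.

```bash
python3 -m pendant '[{"hand":40,"x":0,"y":0,"z":0,"yaw":0},{"hand":40,"x":0,"y":0,"z":0,"yaw":0}]'; python3 -m pendant '[{"hand":40,"x":0,"y":15,"z":0,"yaw":0},{"hand":40,"x":0,"y":15,"z":0,"yaw":0},{"hand":40,"x":0,"y":0,"z":0,"yaw":0},{"hand":40,"x":0,"y":0,"z":0,"yaw":0},{"hand":40,"x":0,"y":0,"z":0,"yaw":0}]'
```

```text
time_s: 2.75
tool_pos: [496.3, 171.8, 123.9]
ee_rot: [[0.073, 0.005, 0.997], [-0.997, 0.001, 0.073], [-0.001, -1.0, 0.005]]
ft_force: [-0.1, 1.2, 0.6]
finger_gap: 40.1
time_s: 3.25
tool_pos: [494.3, 171.5, 91.1]
ee_rot: [[0.073, -0.0, 0.997], [-0.997, -0.0, 0.073], [0.0, -1.0, -0.0]]
ft_force: [0.2, 0.8, 0.5]
finger_gap: 40.0
```

```bash
python3 -m pendant '[{"hand":40,"x":0,"y":2,"z":5,"yaw":0},{"hand":40,"x":0,"y":0,"z":5,"yaw":0},{"hand":40,"x":0,"y":0,"z":4,"yaw":0},{"hand":40,"x":0,"y":0,"z":4,"yaw":0},{"hand":40,"x":0,"y":0,"z":4,"yaw":0},{"hand":40,"x":0,"y":0,"z":4,"yaw":0},{"hand":40,"x":0,"y":0,"z":4,"yaw":0},{"hand":40,"x":0,"y":0,"z":4,"yaw":0}]';python3 -m pendant '[{"hand":40,"x":0,"y":0,"z":3,"yaw":0},{"hand":40,"x":0,"y":0,"z":3,"yaw":0},{"hand":40,"x":0,"y":0,"z":3,"yaw":0},{"hand":40,"x":0,"y":0,"z":1,"yaw":0},{"hand":40,"x":0,"y":0,"z":0,"yaw":0}]'
```

```text
time_s: 4.05
tool_pos: [528.3, 174.0, 89.3]
ee_rot: [[0.073, -0.0, 0.997], [-0.997, -0.0, 0.073], [-0.0, -1.0, -0.0]]
ft_force: [-0.7, 0.4, 0.9]
finger_gap: 39.7
time_s: 4.55
tool_pos: [538.6, 174.7, 89.3]
ee_rot: [[0.073, 0.001, 0.997], [-0.997, 0.0, 0.073], [-0.0, -1.0, 0.001]]
ft_force: [0.7, 0.3, -0.3]
finger_gap: 40.1
```

```bash
python3 -m pendant '[{"hand":40,"x":0,"y":0,"z":1,"yaw":0},{"hand":40,"x":0,"y":0,"z":1,"yaw":0},{"hand":40,"x":0,"y":0,"z":0,"yaw":0}]';python3 -m pendant '[{"hand":40,"x":0,"y":0,"z":1,"yaw":0},{"hand":40,"x":0,"y":0,"z":1,"yaw":0},{"hand":40,"x":0,"y":0,"z":0,"yaw":0}]'
python3 - <<'E'
from workcell import env
import cv2,numpy as np
im=[env.get_image(n) for n in("scene","side","wrist")]
o=np.zeros((420,760,3),np.uint8)
o[:,:400]=cv2.resize(im[0]["color"][120:225,270:370],(400,420),interpolation=2)
o[:,400:]=cv2.resize(im[2]["color"][0:210,140:320],(360,420),interpolation=2)
cv2.imwrite("pics/p3.png",o[:,:,::-1])
E
```

```text
time_s: 4.85
tool_pos: [540.3, 174.8, 89.3]
ee_rot: [[0.073, 0.0, 0.997], [-0.997, 0.0, 0.073], [-0.0, -1.0, 0.0]]
ft_force: [-0.0, -0.6, 0.3]
finger_gap: 40.4
time_s: 5.15
tool_pos: [542.5, 175.0, 89.3]
ee_rot: [[0.073, 0.001, 0.997], [-0.997, 0.0, 0.073], [-0.0, -1.0, 0.001]]
ft_force: [0.5, -0.8, -0.8]
finger_gap: 40.3
```

View pics/p3.png

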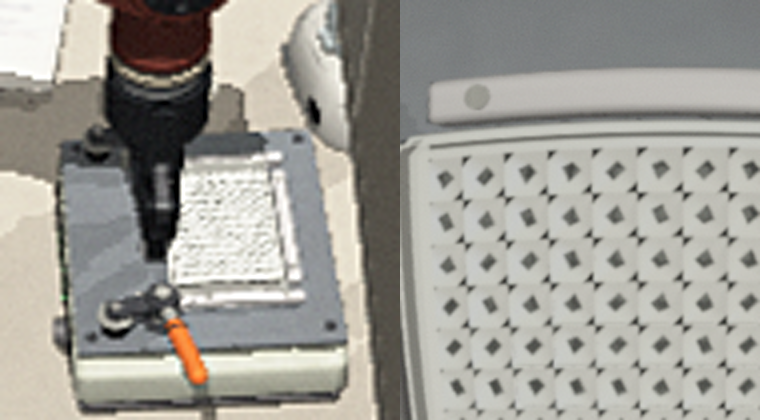

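The plate is almost at the back stop: in the wrist crop, only a thin line shows at (430,130). I'll creep on until there is force.

```bash
python3 -m pendant '[{"hand":40,"x":0,"y":0,"z":1,"yaw":0},{"hand":40,"x":0,"y":0,"z":0,"yaw":0}]';python3 -m pendant '[{"hand":40,"x":0,"y":0,"z":1,"yaw":0},{"hand":40,"x":0,"y":0,"z":0,"yaw":0}]'
```

```text
time_s: 5.5
tool_pos: [543.2, 175.1, 89.3]
ee_rot: [[0.073, -0.0, 0.997], [-0.997, 0.0, 0.073], [-0.0, -1.0, -0.0]]
ft_force: [-0.9, 0.1, -0.1]
finger_gap: 39.9
time_s: 5.7
tool_pos: [543.5, 175.1, 89.2]
ee_rot: [[0.073, -0.002, 0.997], [-0.997, -0.0, 0.073], [0.0, -1.0, -0.002]]
ft_force: [-3.0, -0.1, 1.8]
finger_gap: 40.2
```

```bash
python3 -m pendant '[{"hand":40,"x":0,"y":0,"z":1,"yaw":0},{"hand":40,"x":0,"y":0,"z":0,"yaw":0},{"hand":40,"x":0,"y":0,"z":0,"yaw":0}]'
```

```text
time_s: 6.0
tool_pos: [543.6, 175.1, 89.2]
ee_rot: [[0.073, -0.004, 0.997], [-0.997, -0.001, 0.073], [0.0, -1.0, -0.004]]
ft_force: [-6.1, -0.5, 4.0]
finger_gap: 39.8
```

Contact with the stop is felt (6 N, x stalls at 543.6 where 543 was predicted). I'll back off, rise, close the hand and go behind the left lever.

```bash
python3 -m pendant '[{"hand":40,"x":0,"y":0,"z":-5,"yaw":0},{"hand":40,"x":0,"y":0,"z":-14,"yaw":0},{"hand":40,"x":0,"y":0,"z":-14,"yaw":0},{"hand":0,"x":0,"y":-45,"z":0,"yaw":0},{"hand":0,"x":0,"y":-45,"z":0,"yaw":0},{"hand":0,"x":-34,"y":0,"z":17,"yaw":0},{"hand":0,"x":-34,"y":0,"z":17,"yaw":0},{"hand":0,"x":-34,"y":0,"z":17,"yaw":0}]';python3 -m pendant '[{"hand":0,"x":-34,"y":0,"z":17,"yaw":0},{"hand":0,"x":0,"y":0,"z":0,"yaw":7.4},{"hand":0,"x":0,"y":0,"z":0,"yaw":0},{"hand":0,"x":0,"y":0,"z":0,"yaw":0},{"hand":0,"x":0,"y":0,"z":0,"yaw":0}]'
python3 - <<'E'
from workcell import env
import cv2,numpy as np
im=[env.get_image(n) for n in("scene","side","wrist")]
o=np.zeros((420,800,3),np.uint8)
o[:,:300]=cv2.resize(im[1]["color"][210:350,190:290],(300,420),interpolation=2)
o[:375,300:]=cv2.resize(im[2]["color"],(500,375),interpolation=2)
cv2.imwrite("pics/p4.png",o[:,:,::-1])
E
```

```text
time_s: 6.8
tool_pos: [557.3, 279.5, 180.6]
ee_rot: [[0.072, 0.004, 0.997], [-0.997, 0.001, 0.072], [-0.001, -1.0, 0.004]]
ft_force: [-0.0, -0.5, 0.5]
finger_gap: 0.1
time_s: 7.3
tool_pos: [570.1, 312.7, 179.2]
ee_rot: [[-0.055, 0.0, 0.998], [-0.998, -0.0, -0.055], [0.0, -1.0, 0.0]]
ft_force: [0.6, -0.1, -0.3]
finger_gap: -0.1
```

View pics/p4.png

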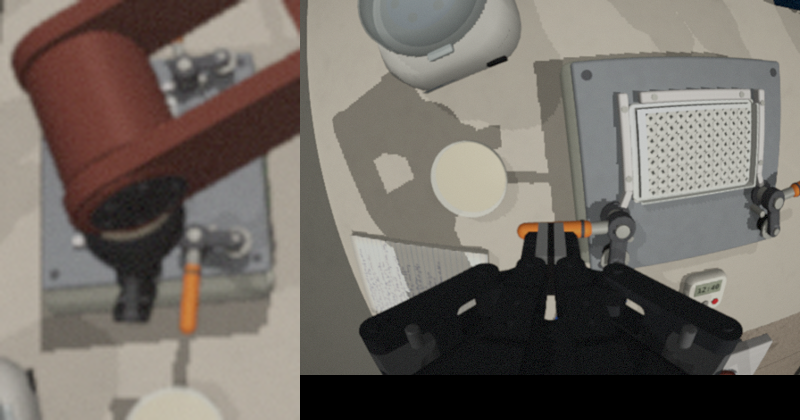

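The hand is behind (back-panel side of) the left lever arm: in the side crop, the fingers are at (130,300) and the arm at (190,290). The plate sits against the stop in the wrist view. Descending, with a check.

```bash
python3 -m pendant '[{"hand":0,"x":0,"y":20,"z":3,"yaw":0},{"hand":0,"x":0,"y":20,"z":0,"yaw":0},{"hand":0,"x":0,"y":14,"z":0,"yaw":0},{"hand":0,"x":0,"y":0,"z":0,"yaw":0},{"hand":0,"x":0,"y":0,"z":0,"yaw":0}]';python3 -m pendant '[{"hand":0,"x":0,"y":9,"z":0,"yaw":0},{"hand":0,"x":0,"y":9,"z":0,"yaw":0},{"hand":0,"x":0,"y":9,"z":0,"yaw":0},{"hand":0,"x":0,"y":0,"z":0,"yaw":0},{"hand":0,"x":0,"y":0,"z":0,"yaw":0}]'
```

```text
time_s: 7.95
tool_pos: [573.1, 313.0, 125.3]
ee_rot: [[-0.056, -0.0, 0.998], [-0.998, -0.0, -0.056], [0.0, -1.0, -0.0]]
ft_force: [0.0, -0.1, -0.0]
finger_gap: 0.0
time_s: 8.45
tool_pos: [572.8, 313.0, 97.6]
ee_rot: [[-0.056, -0.001, 0.998], [-0.998, -0.0, -0.056], [0.001, -1.0, -0.001]]
ft_force: [0.7, 0.9, -0.3]
finger_gap: 0.3
```

```bash
python3 -m pendant '[{"hand":0,"x":0,"y":0,"z":-5,"yaw":0},{"hand":0,"x":0,"y":0,"z":-5,"yaw":0},{"hand":0,"x":0,"y":0,"z":-4,"yaw":0},{"hand":0,"x":0,"y":0,"z":0,"yaw":0}]'; python3 -m pendant '[{"hand":0,"x":-1.6,"y":0,"z":-6,"yaw":-6},{"hand":0,"x":-1.6,"y":0,"z":-6,"yaw":-6},{"hand":0,"x":-1.6,"y":0,"z":-6,"yaw":-6},{"hand":0,"x":-1.6,"y":0,"z":-6,"yaw":-6},{"hand":0,"x":-1.6,"y":0,"z":-6,"yaw":-6},{"hand":0,"x":0,"y":0,"z":0,"yaw":0}]'
python3 - <<'E'
from workcell import env
import numpy as np
s=env.state();p=s["tool_pos"][:2]-[537.2,258];R=s["ee_rot"];print("r",-p@R[:2,0],"s",p@R[:2,2],"yaw",np.degrees(np.arctan2(R[1,2],R[0,2])))
E
```

```text
time_s: 8.85
tool_pos: [558.7, 314.2, 98.7]
ee_rot: [[-0.056, 0.0, 0.998], [-0.998, 0.0, -0.056], [-0.0, -1.0, 0.0]]
ft_force: [-0.8, 0.2, 0.6]
finger_gap: 0.2
time_s: 9.45
tool_pos: [528.5, 317.4, 98.7]
ee_rot: [[0.451, 0.001, 0.893], [-0.893, 0.0, 0.451], [0.0, -1.0, 0.001]]
ft_force: [-0.1, -1.2, 0.8]
finger_gap: -0.0
r 56.911940027601396 s 19.0053284365093 yaw 26.78880831612846
```

```bash
python3 -m pendant '[{"hand":0,"x":-1.6,"y":0,"z":-6,"yaw":-6},{"hand":0,"x":-1.6,"y":0,"z":-6,"yaw":-6},{"hand":0,"x":-1.6,"y":0,"z":-6,"yaw":-6},{"hand":0,"x":-1.6,"y":0,"z":-6,"yaw":-6},{"hand":0,"x":-1.6,"y":0,"z":-6,"yaw":-6},{"hand":0,"x":-1.6,"y":0,"z":-6,"yaw":-6},{"hand":0,"x":0,"y":0,"z":0,"yaw":0}]'
cat >> h.py <<'E'
def look(name):
    from workcell import env
    s=env.state();p=s["tool_pos"][:2]-[537.2,258];R=s["ee_rot"]
    print("r",-p@R[:2,0],"s",p@R[:2,2],"yaw",np.degrees(np.arctan2(R[1,2],R[0,2])))
    for c in("scene","side"):
        im=env.get_image(c);np.savez(f"pics/{c}_{name}.npz",**im)
        n,l,st,ce=cv2.connectedComponentsWithStats(orange(im))
        for i in range(1,n):
            if st[i,4]>8:print(c,st[i,4],ray(im,*ce[i],106).round(1))
E
python3 -c "from h import *;look('a')"
```

```text
time_s: 10.15
tool_pos: [495.6, 300.9, 98.6]
ee_rot: [[0.888, -0.0, 0.459], [-0.459, 0.0, 0.888], [-0.0, -1.0, 0.0]]
ft_force: [0.1, -0.4, 0.1]
finger_gap: -0.1
r 56.62646764595435 s 18.990153444771856 yaw 62.64977669196948
scene 73 [488.3 286.6]
scene 75 [565.1  41.7]
scene 20 [ 685.3 -444.5]
side 45 [565.6  34.8]
```

```bash
python3 -m pendant '[{"hand":0,"x":-1.6,"y":0,"z":-6,"yaw":-6},{"hand":0,"x":-1.6,"y":0,"z":-6,"yaw":-6},{"hand":0,"x":-1.6,"y":0,"z":-6,"yaw":-6},{"hand":0,"x":-1.6,"y":0,"z":-6,"yaw":-6},{"hand":0,"x":0,"y":0,"z":0,"yaw":0}]'; python3 -m pendant '[{"hand":0,"x":-0.9,"y":0,"z":-3,"yaw":-3},{"hand":0,"x":0,"y":0,"z":0,"yaw":0}]';python3 -m pendant '[{"hand":0,"x":-0.5,"y":0,"z":-1.5,"yaw":-1.5},{"hand":0,"x":0,"y":0,"z":0,"yaw":0}]'
```

```text
time_s: 10.75
tool_pos: [482.4, 279.9, 98.3]
ee_rot: [[0.998, -0.0, 0.059], [-0.059, -0.0, 0.998], [-0.0, -1.0, -0.0]]
ft_force: [-0.2, 0.1, 0.2]
finger_gap: 0.1
time_s: 10.95
tool_pos: [481.5, 277.3, 98.3]
ee_rot: [[1.0, -0.0, 0.008], [-0.008, 0.0, 1.0], [-0.0, -1.0, 0.0]]
ft_force: [0.4, 0.8, 0.5]
finger_gap: 0.1
time_s: 11.15
tool_pos: [480.9, 275.8, 98.3]
ee_rot: [[1.0, -0.0, -0.021], [0.021, 0.0, 1.0], [-0.0, -1.0, 0.0]]
ft_force: [-1.5, 1.9, 1.2]
finger_gap: -0.3
```

```bash
python3 -m pendant '[{"hand":0,"x":0,"y":0,"z":-1,"yaw":-1},{"hand":0,"x":0,"y":0,"z":0,"yaw":0}]';python3 -m pendant '[{"hand":0,"x":0,"y":0,"z":-1,"yaw":-1},{"hand":0,"x":0,"y":0,"z":0,"yaw":0}]';python3 -m pendant '[{"hand":0,"x":0,"y":0,"z":-1,"yaw":0},{"hand":0,"x":0,"y":0,"z":0,"yaw":0}]'; python3 -c "from h import *;look('b')"
```

```text
time_s: 11.35
tool_pos: [480.7, 274.7, 98.3]
ee_rot: [[0.999, -0.001, -0.04], [0.04, 0.0, 0.999], [-0.001, -1.0, 0.0]]
ft_force: [-1.1, 2.0, 0.6]
finger_gap: -0.2
time_s: 11.55
tool_pos: [480.7, 273.5, 98.2]
ee_rot: [[0.998, -0.0, -0.057], [0.057, -0.0, 0.998], [-0.0, -1.0, -0.0]]
ft_force: [-2.7, 1.9, 0.8]
finger_gap: 0.0
time_s: 11.75
tool_pos: [480.9, 272.5, 98.2]
ee_rot: [[0.998, -0.0, -0.057], [0.057, -0.0, 0.998], [-0.0, -1.0, -0.0]]
ft_force: [-1.2, 2.6, 0.5]
finger_gap: -0.2
r 55.387275864973375 s 17.668539045542644 yaw 93.2670086491521
scene 78 [480.8 257. ]
scene 75 [565.1  41.7]
scene 13 [ 685.1 -443.7]
side 45 [565.6  34.8]
```

```bash
python3 -m pendant '[{"hand":0,"x":0,"y":0,"z":-1,"yaw":0},{"hand":0,"x":0,"y":0,"z":0,"yaw":0}]';python3 -m pendant '[{"hand":0,"x":0,"y":0,"z":-1,"yaw":0},{"hand":0,"x":0,"y":0,"z":0,"yaw":0}]';python3 -m pendant '[{"hand":0,"x":0,"y":0,"z":-1,"yaw":0},{"hand":0,"x":0,"y":0,"z":0,"yaw":0}]'
```

```text
time_s: 12.05
tool_pos: [480.9, 271.5, 98.2]
ee_rot: [[0.998, -0.0, -0.057], [0.057, -0.0, 0.998], [-0.0, -1.0, -0.0]]
ft_force: [-1.4, 2.3, -0.2]
finger_gap: 0.2
time_s: 12.25
tool_pos: [481.0, 270.7, 98.2]
ee_rot: [[0.998, -0.0, -0.057], [0.057, 0.0, 0.998], [-0.0, -1.0, 0.0]]
ft_force: [-1.8, 1.9, 0.1]
finger_gap: -0.2
time_s: 12.45
tool_pos: [481.0, 270.5, 98.3]
ee_rot: [[0.998, -0.0, -0.057], [0.057, 0.002, 0.998], [-0.0, -1.0, 0.002]]
ft_force: [-2.7, 5.7, -0.7]
finger_gap: -0.2
```

```bash
python3 -m pendant '[{"hand":0,"x":0,"y":0,"z":-1,"yaw":0},{"hand":0,"x":0,"y":0,"z":0,"yaw":0},{"hand":0,"x":0,"y":0,"z":0,"yaw":0}]';python3 -m pendant '[{"hand":0,"x":0,"y":0,"z":9,"yaw":0},{"hand":0,"x":0,"y":0,"z":20,"yaw":0},{"hand":0,"x":0,"y":-43,"z":0,"yaw":0},{"hand":0,"x":0,"y":-43,"z":0,"yaw":0},{"hand":0,"x":0,"y":0,"z":0,"yaw":0},{"hand":0,"x":0,"y":0,"z":0,"yaw":0}]'; python3 -c "from h import *;look('c')"
```

```text
time_s: 12.75
tool_pos: [480.9, 270.4, 98.3]
ee_rot: [[0.998, -0.0, -0.056], [0.056, 0.004, 0.998], [0.0, -1.0, 0.004]]
ft_force: [-3.7, 7.0, -0.7]
finger_gap: -0.1
time_s: 13.35
tool_pos: [481.4, 297.8, 186.4]
ee_rot: [[0.998, 0.005, -0.057], [0.057, 0.001, 0.998], [0.005, -1.0, 0.0]]
ft_force: [-0.5, 0.1, -1.2]
finger_gap: -0.1
r 53.441850096153715 s 42.92647971264971 yaw 93.28903363261736
scene 62 [478.7 256. ]
scene 74 [565.3  41.4]
scene 11 [ 681.  -448.8]
side 28 [568.4  26.7]
```

```bash
python3 -m pendant '[{"hand":0,"x":14.4,"y":0,"z":-36.4,"yaw":0},{"hand":0,"x":14.4,"y":0,"z":-36.4,"yaw":0},{"hand":0,"x":14.4,"y":0,"z":-36.4,"yaw":0},{"hand":0,"x":14.4,"y":0,"z":-36.4,"yaw":0},{"hand":0,"x":14.4,"y":0,"z":-36.4,"yaw":0},{"hand":0,"x":14.4,"y":0,"z":-36.4,"yaw":0},{"hand":0,"x":14.4,"y":0,"z":-36.4,"yaw":0},{"hand":0,"x":0,"y":0,"z":0,"yaw":0}]'; python3 -m pendant '[{"hand":0,"x":0,"y":0,"z":0,"yaw":-8},{"hand":0,"x":0,"y":0,"z":0,"yaw":-8},{"hand":0,"x":0,"y":0,"z":0,"yaw":-8},{"hand":0,"x":0,"y":0,"z":0,"yaw":-8},{"hand":0,"x":0,"y":0,"z":0,"yaw":-8},{"hand":0,"x":0,"y":0,"z":0,"yaw":-8},{"hand":0,"x":0,"y":0,"z":0,"yaw":-8}]';python3 -m pendant '[{"hand":0,"x":0,"y":0,"z":0,"yaw":-8},{"hand":0,"x":0,"y":0,"z":0,"yaw":-8},{"hand":0,"x":0,"y":0,"z":0,"yaw":-8},{"hand":0,"x":0,"y":0,"z":0,"yaw":-8},{"hand":0,"x":0,"y":0,"z":0,"yaw":-8},{"hand":0,"x":0,"y":0,"z":0,"yaw":-8},{"hand":0,"x":0,"y":0,"z":0,"yaw":0},{"hand":0,"x":0,"y":0,"z":0,"yaw":0}]'
python3 - <<'E'
from workcell import env
import cv2,numpy as np
im=[env.get_image(n) for n in("scene","wrist")]
o=np.zeros((420,800,3),np.uint8)
o[:,:300]=cv2.resize(im[0]["color"][100:240,270:370],(300,420),interpolation=2)
o[:375,300:]=cv2.resize(im[1]["color"],(500,375),interpolation=2)
cv2.imwrite("pics/p5.png",o[:,:,::-1])
E
```

```text
time_s: 14.25
tool_pos: [595.3, 44.3, 182.2]
ee_rot: [[0.999, -0.002, -0.052], [0.052, -0.002, 0.999], [-0.002, -1.0, -0.002]]
ft_force: [-0.1, 0.9, -0.5]
finger_gap: 0.0
time_s: 14.95
tool_pos: [593.1, 49.6, 182.0]
ee_rot: [[0.505, -0.004, -0.863], [0.863, 0.0, 0.505], [-0.002, -1.0, 0.004]]
ft_force: [1.2, 0.6, 0.1]
finger_gap: 0.2
time_s: 15.75
tool_pos: [593.7, 49.4, 182.9]
ee_rot: [[-0.295, -0.003, -0.956], [0.956, 0.0, -0.295], [0.001, -1.0, 0.002]]
ft_force: [0.4, -0.1, 0.4]
finger_gap: 0.0
```

View pics/p5.png

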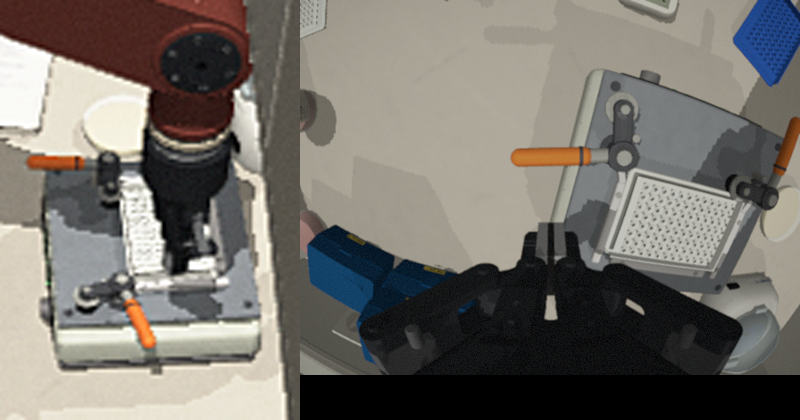

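The left lever is closed (scene crop (55,162), pointing front). The hand is behind the right lever, whose bar (550,157 in the wrist view) is square to the tool. Descending.

```bash
python3 -m pendant '[{"hand":0,"x":0,"y":20,"z":-2,"yaw":0},{"hand":0,"x":0,"y":20,"z":0,"yaw":0},{"hand":0,"x":0,"y":18,"z":0,"yaw":0},{"hand":0,"x":0,"y":0,"z":0,"yaw":0},{"hand":0,"x":0,"y":0,"z":0,"yaw":0}]';python3 -m pendant '[{"hand":0,"x":0,"y":9,"z":0,"yaw":0},{"hand":0,"x":0,"y":9,"z":0,"yaw":0},{"hand":0,"x":0,"y":9,"z":0,"yaw":0},{"hand":0,"x":0,"y":0,"z":0,"yaw":0},{"hand":0,"x":0,"y":0,"z":0,"yaw":0}]'; python3 -m pendant '[{"hand":0,"x":0,"y":0,"z":5,"yaw":0},{"hand":0,"x":0,"y":0,"z":5,"yaw":0},{"hand":0,"x":0,"y":0,"z":3,"yaw":0},{"hand":0,"x":0,"y":0,"z":0,"yaw":0},{"hand":0,"x":0,"y":0,"z":0,"yaw":0}]'
```

```text
time_s: 16.35
tool_pos: [596.4, 49.6, 126.1]
ee_rot: [[-0.296, -0.001, -0.955], [0.955, 0.0, -0.296], [0.0, -1.0, 0.001]]
ft_force: [-0.3, -0.2, 0.3]
finger_gap: 0.0
time_s: 16.85
tool_pos: [596.3, 49.6, 98.8]
ee_rot: [[-0.297, -0.001, -0.955], [0.955, 0.0, -0.297], [0.0, -1.0, 0.001]]
ft_force: [0.4, -0.0, -0.2]
finger_gap: -0.1
time_s: 17.35
tool_pos: [584.3, 45.6, 99.6]
ee_rot: [[-0.297, 0.001, -0.955], [0.955, 0.0, -0.297], [-0.0, -1.0, -0.001]]
ft_force: [-0.0, 0.7, -0.7]
finger_gap: -0.1
```

```bash
python3 -m pendant '[{"hand":0,"x":-1.7,"y":0,"z":6,"yaw":6},{"hand":0,"x":-1.7,"y":0,"z":6,"yaw":6},{"hand":0,"x":-1.7,"y":0,"z":6,"yaw":6},{"hand":0,"x":-1.7,"y":0,"z":6,"yaw":6},{"hand":0,"x":-1.7,"y":0,"z":6,"yaw":6},{"hand":0,"x":-1.7,"y":0,"z":6,"yaw":6},{"hand":0,"x":0,"y":0,"z":0,"yaw":0}]'
sed -i 's/\[537.2,258\]/[548,94.3]/' h.py; python3 -c "from h import *;look('d')"
python3 -m pendant '[{"hand":0,"x":-1.7,"y":0,"z":6,"yaw":6},{"hand":0,"x":-1.7,"y":0,"z":6,"yaw":6},{"hand":0,"x":-1.7,"y":0,"z":6,"yaw":6},{"hand":0,"x":-1.7,"y":0,"z":6,"yaw":6},{"hand":0,"x":-1.7,"y":0,"z":6,"yaw":6},{"hand":0,"x":0,"y":0,"z":0,"yaw":0}]';python3 -c "from h import *;look('e')"
```

```text
time_s: 18.05
tool_pos: [549.5, 34.0, 99.7]
ee_rot: [[0.321, 0.001, -0.947], [0.947, -0.0, 0.321], [0.0, -1.0, -0.001]]
ft_force: [-0.2, -0.2, -0.2]
finger_gap: -0.2
r 56.57754644184168 s -20.80354221197548 yaw 161.27842480091604
scene 43 [472.5 255.2]
scene 23 [526.5  24.8]
scene 10 [ 689.7 -428.6]
scene 13 [ 684.6 -451.2]
side 55 [531.3  38.2]
side 75 [479.  252.4]
time_s: 18.75
tool_pos: [519.5, 42.3, 99.5]
ee_rot: [[0.75, 0.0, -0.661], [0.661, 0.0, 0.75], [0.0, -1.0, -0.0]]
ft_force: [-0.3, 0.1, -0.9]
finger_gap: -0.3
r 55.71182506391889 s -20.160907799535146 yaw 131.38467005599796
scene 16 [463.  253.6]
scene 11 [488.9  42.4]
scene 17 [ 690.3 -430.3]
side 47 [504.3  52.8]
side 76 [478.6 252.4]
```

```bash
python3 -m pendant '[{"hand":0,"x":-1.7,"y":0,"z":6,"yaw":6},{"hand":0,"x":-1.7,"y":0,"z":6,"yaw":6},{"hand":0,"x":-1.7,"y":0,"z":6,"yaw":6},{"hand":0,"x":-1.7,"y":0,"z":6,"yaw":6},{"hand":0,"x":-1.7,"y":0,"z":6,"yaw":6},{"hand":0,"x":0,"y":0,"z":0,"yaw":0}]';python3 -m pendant '[{"hand":0,"x":-0.9,"y":0,"z":3,"yaw":3},{"hand":0,"x":0,"y":0,"z":0,"yaw":0}]';python3 -m pendant '[{"hand":0,"x":0,"y":0,"z":1,"yaw":1},{"hand":0,"x":0,"y":0,"z":1,"yaw":1},{"hand":0,"x":0,"y":0,"z":0,"yaw":0}]';python3 -c "from h import *;look('f')"
```

```text
time_s: 19.45
tool_pos: [497.8, 64.2, 99.3]
ee_rot: [[0.98, 0.0, -0.198], [0.198, 0.0, 0.98], [0.0, -1.0, 0.0]]
ft_force: [-0.3, -0.2, -0.0]
finger_gap: -0.0
time_s: 19.65
tool_pos: [496.4, 66.6, 99.3]
ee_rot: [[0.989, 0.0, -0.147], [0.147, -0.0, 0.989], [0.0, -1.0, -0.0]]
ft_force: [0.9, -0.1, 0.5]
finger_gap: 0.3
time_s: 19.95
tool_pos: [495.6, 68.5, 99.3]
ee_rot: [[0.994, -0.001, -0.11], [0.11, -0.0, 0.994], [-0.001, -1.0, -0.0]]
ft_force: [-1.5, -2.3, 1.5]
finger_gap: 0.3
r 54.9163464687138 s -19.842880760310027 yaw 96.31731210935405
scene 15 [ 689.6 -433.6]
scene 9 [ 684.8 -450.5]
side 61 [490.7  85.3]
side 76 [478.3 252.3]
```

```bash
python3 -m pendant '[{"hand":0,"x":0,"y":0,"z":1,"yaw":1},{"hand":0,"x":0,"y":0,"z":1,"yaw":1},{"hand":0,"x":0,"y":0,"z":1,"yaw":0},{"hand":0,"x":0,"y":0,"z":0,"yaw":0}]';python3 -m pendant '[{"hand":0,"x":0,"y":0,"z":1,"yaw":0},{"hand":0,"x":0,"y":0,"z":0,"yaw":0}]';python3 -m pendant '[{"hand":0,"x":0,"y":0,"z":1,"yaw":0},{"hand":0,"x":0,"y":0,"z":0,"yaw":0}]'
```

```text
time_s: 20.45
tool_pos: [495.1, 71.5, 99.1]
ee_rot: [[0.997, -0.001, -0.075], [0.075, -0.001, 0.997], [-0.001, -1.0, -0.001]]
ft_force: [-2.8, -4.3, 0.8]
finger_gap: -0.1
time_s: 20.65
tool_pos: [495.1, 71.6, 99.1]
ee_rot: [[0.997, -0.001, -0.076], [0.076, -0.003, 0.997], [-0.001, -1.0, -0.003]]
ft_force: [-1.7, -7.6, 1.9]
finger_gap: -0.1
time_s: 20.85
tool_pos: [495.1, 71.7, 99.1]
ee_rot: [[0.997, -0.001, -0.076], [0.076, -0.004, 0.997], [-0.001, -1.0, -0.004]]
ft_force: [-1.8, -9.8, 0.7]
finger_gap: -0.1
```

At the stop (9.8 N, motion stalled). Backing off, rising, and moving the arm aside for the check.

```bash
python3 -m pendant '[{"hand":0,"x":0,"y":0,"z":-9,"yaw":0},{"hand":0,"x":0,"y":0,"z":-20,"yaw":0},{"hand":0,"x":0,"y":-43,"z":0,"yaw":0},{"hand":0,"x":0,"y":-43,"z":0,"yaw":0},{"hand":0,"x":0,"y":-20,"z":-40,"yaw":0},{"hand":0,"x":0,"y":0,"z":-48,"yaw":0},{"hand":0,"x":0,"y":0,"z":-48,"yaw":0},{"hand":0,"x":0,"y":0,"z":-48,"yaw":0}]'; python3 -m pendant '[{"hand":0,"x":0,"y":0,"z":-48,"yaw":0},{"hand":0,"x":0,"y":0,"z":-48,"yaw":0},{"hand":0,"x":0,"y":0,"z":0,"yaw":0},{"hand":0,"x":0,"y":0,"z":0,"yaw":0}]';python3 -c "
from h import *;look('g')
a,b=load('scene_g'),load('side_g')
o=np.zeros((500,800,3),np.uint8)
o[:420,:400]=cv2.resize(a['color'][125:230,270:370],None,fx=4,fy=4,interpolation=2)
o[:,400:]=cv2.resize(b['color'][200:325,190:290],None,fx=4,fy=4,interpolation=2)
cv2.imwrite('pics/p6.png',o[:,:,::-1])"
```

```text
time_s: 21.65
tool_pos: [512.5, -139.9, 206.3]
ee_rot: [[0.997, 0.004, -0.075], [0.075, 0.001, 0.997], [0.004, -1.0, 0.001]]
ft_force: [0.9, -0.3, -0.4]
finger_gap: 0.0
time_s: 22.05
tool_pos: [518.9, -235.1, 205.2]
ee_rot: [[0.997, 0.001, -0.072], [0.072, 0.002, 0.997], [0.002, -1.0, 0.002]]
ft_force: [-0.0, -0.1, 0.5]
finger_gap: 0.2
r 52.7096830718366 s -326.4624355287778 yaw 94.12164344475053
scene 18 [ 690.3 -433.1]
side 64 [489.9  88.2]
side 78 [479.  251.8]
```

View pics/p6.png

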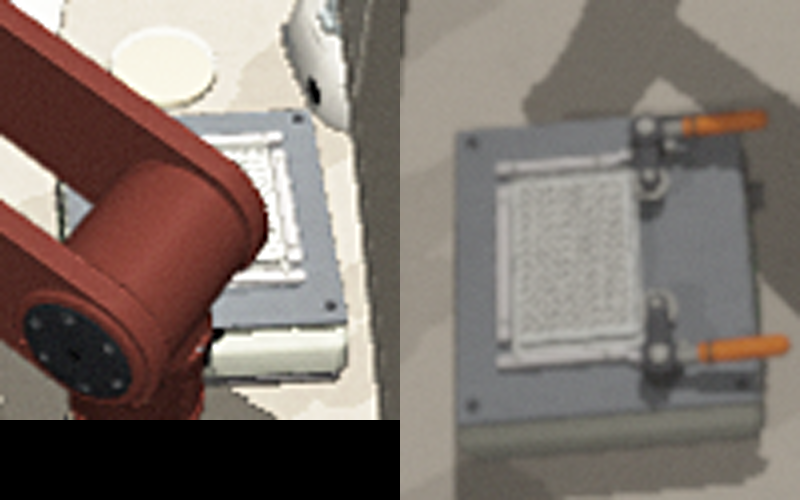

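Side crop: both arms point straight to the front ((725,122) and (745,348)), the rollers stand at the plate's front edge, and the plate lies square against the back stop. Handing in.

```bash
python3 -c "from workcell import env;print(env.hand_in())"
```

```text
the job is handed in; nothing more can be done
None
```

I pushed the plate home with both levers still open, then swept the left lever and then the right one to their stops. I backed the arm clear and handed in at about 22 s.

**Forces:** I stopped each push once the tool stalled. The last readings were about 6–7 N at the back stop, 8 N on the left lever and 10 N on the right, all well under the 35 N limit.

**Plate:** the final side view shows it flat and square against the back stop, with both rollers in front of its front edge. The plate's contact position agreed with my prediction to about 0.5 mm.

**Levers:** both arms measured about 186° in the final side view, against about 184° expected from my estimate of the shaker's angle. The 2° difference is the same for both and within the calibration error, but it means I could not confirm the angles more closely than that.

**Checks that fell short:**
- In the last scene image the robot arm hid the levers, so only the side camera confirmed their final state.
- I did not re-measure the other things on the bench. I felt no unexpected contact at any point.

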